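# Gauge the brush stands with the toothbrush handle

## Task

Use the electric toothbrush handle as a gauge to sort the two drilled wooden brush stands: lift it off its charger and try its foot upright on the small hole first, touching the wood squarely over the hole so that it is seen not to go in, then let it down into the big hole and leave it standing upright there, right down on the ledge. Then put the stand that refused it flat into the open front tray of the clear organiser. Set things down rather than drop them.

Things in the scene. Friction and masses are not known exactly. Their poses are not given: they have to be found in the camera images.
- brush: White electric toothbrush handle, no head: 24 mm thick round bar, straight from 3 to 108 mm above the foot; foot chamfered to a 19 mm flat; top at 115 mm, steel stub to 128 mm; 0.11 kg. Stands upright, loose, on a flat grey fixed charger 68 mm across, 14 mm high. Origin: centre of its foot; z up along it. Grip it 85 to 100 mm above the foot to keep fingers clear of the stands.
- narrow: Wooden brush stand with the small hole: loose block 80 mm (its x) by 56 mm (its y) by 45 mm high, 0.13 kg, one upright 16 mm hole right through its centre; the handle cannot enter. Origin: centre of its underside, on the hole's axis; z up. Can be gripped across its 56 mm width.
- wide: Wooden brush stand with the big hole: loose block of the same wood and size, 80 mm (its x) by 56 mm (its y) by 45 mm high, one upright 40 mm hole right through its centre to the ledge; the handle enters with 8 mm to spare all round. Origin: centre of its underside, on the hole's axis; z up.
- tray (a point): Centre of the inner floor of the clear organiser's open front tray (fixed): inside 150 by 150 mm, walls 5 mm thick, top 45 mm over the ledge; floor 5 mm over the ledge. x points to the organiser's raised second tier, which starts 90 mm from this point, top 85 mm over the ledge; y along the tier; z up.
Mind the look-alikes: they are no part of the job. Leave any blue or green look-alike of the wide alone.

How it is judged:
By the outcome, as a careful person would: the job done as asked, in the order asked, and still so for the second after the job is handed in, with the robot touching nothing.
It also fails if it takes over 61 s, if anything falls off the work surface, if the arm or the gripper's body presses on something with over 40 N, if the wrist force passes 120 N, or if a joint passes its speed limit or range.

## Robot

A 6-joint arm with a two-finger parallel gripper is mounted at the origin on the work surface. World frame = base frame: x ahead of the robot, y to its left, z up, the work surface at z = 0. Lengths are in m, angles in degrees, forces in N, time in s.
With the tool pointing down it reaches from about 0.25 to 0.725 m from the base axis. Payload 9.7 kg.
Tool frame: the origin (TCP) lies at the very end of the fingers, on their centre line; the grasp point (between the pads) lies grasp_offset behind it (grasp_offset is the distance from the TCP to the grasp point, in m); z points along the fingers, y is the line along which they close (so a half turn about z gives the same grasp; the last joint's range is limited). The gripper opens to 85 mm and grips with 20 to 120 N. Pads are 22 mm wide; open, the fingers measure 114 mm over their backs; the gripper's body (76 mm by 85 mm) begins 54 mm behind the grasp point. The pads swing forward as they close: fully open they stand 13 mm farther back than shut.
Start: joints at [71.161, 4.979, 10.078, 95.1, 0, 90], TCP at [0.178, 0.521, 0.231] pointing down, gripper open.
Joint ranges: [-179.16, 179.16], [-48.56, 103.87], [-65.8, 70.77], [-126.05, 130.52], [-82.76, 87.17], [-180, 180]. Speed limits (degrees/s): [127.2, 127.2, 147.25, 180, 180, 180].

## Interface

Orientations are given as [roll, pitch, yaw] about the fixed x, y, z axes, in that order (R = Rz(yaw) Ry(pitch) Rx(roll)).
In Python, from workcell import get_obs, camera, calibration, job_done, recognise, cut_out, mark_of, grasp_offset gives the robot as it stands.
- The arm moves only by the tool servo_tool, never from a script. Its argument "moves" is a list of rows, each a list of 3 entries, a list of its own where there are three numbers: the turn, a rotation vector about the tool's x, y, z in degrees, then the shift along the tool's x, y, z in m, then the opening in per cent of the stroke, from 0 (shut) to 100 (fully open). In form: [[[ax, ay, az], [x, y, z], claw], ...]. A call has 1 to 12 rows; each row shifts and turns the commanded pose from where the row before left it, along the tool's axes as they then stand; what a row does not reach is not made up. A row lasts 1/10 s, in which the tool goes at most 50 mm and 8.59 degrees, less where a joint would pass 70% of its speed; a pose out of reach is approached as far as the arm can. A call is refused whole if a number of a shift passes 0.05 or a number of a turn 8.59, either way. A call with a gripper value outside its range is refused whole. The fingers move at their own pace and stop on an object; "force" is the grip in N (left out, the last holds). Time passes only in rows, so rows that do not move let the fingers close. It gives the time, the measured TCP pose, the force, the opening and the grip force at its end, in the units of the state.
- get_obs(): the state, without advancing time (a new reading comes with each control period).
- camera(name): name is "side" or "top"; returns (picture, depth): 384x512x3 uint8, red, green, blue; 384x512 float32, m along the optical axis (not along the pixel's ray), 0 where there is no reading.
- calibration(name): a dict with "camera_matrix" (3x3 intrinsics, pixels), "R" (3x3) and "t" (3): a world point X has camera coordinates R X + t. Camera axes: x right, y down, z forward; pixel columns grow to the right and rows downward; lengths in m; the calibration is good to about 2 mm. A picture is of the moment at which its call begins. calibration takes no time and is no camera call.
- job_done(): hands the job in; it is judged then, once.
Trained networks look in the newest picture that a camera, given by its name, has taken for a name from the list of things; names that differ only in an ending like _2 or _b are one class to them, and where a whole thing is asked for, a point or a joint stands for the part that bears it (a point fixed in the world has none). Each returns a list of dicts, best first, with "score" (0 to 1); they miss things now and then, are a little off and sometimes report something else, mostly with a low value. They report only what shows in the picture. A call takes as long as a camera call. They do not tell look-alikes from the thing itself.
- recognise(name, camera): "xyz" ([x, y, z] in m, in the coordinates of the camera as it stood for that picture, good to about 4 mm: the middle of the surface that is visible of it).
- cut_out(name, camera): "mask" (384x512 bool, what is visible of it).
- mark_of(name, camera): "xyz" ([x, y, z] in m, in the coordinates of the camera as it stood for that picture, good to about 4 mm: a listed point, or the origin of a listed thing).
The state is a dict: "time": time; "q": joint angles; "qd": joint speeds; "joint_efforts": joint torques, N m; "ee_pos": TCP position; "tcp_rot": TCP orientation; "wrist_force": force on the tool from outside, world axes, zero at the start; "torque": the same for the moment, N m; "opening": finger opening in m; "grasp_force": force on a finger pad.
Only numpy, scipy, OpenCV 4.12 (cv2) and the standard library are available. Lean on these libraries where they do the work, as an engineer would, in place of code of your own. Each camera call takes 0.05 s, during which the arm holds its last target. There are 200 camera calls.

## Working session

There is one attempt and no reset: what is moved stays moved. The work goes in short steps, Python scripts to look and compute and a tool call to move; the robot and the scene stay as the last step left them, time stands still between calls to the robot, and variables do not carry over. Pictures are saved under pics/ and viewed, at most 10 in all, crops included, and the job is handed in when it is done.

Besides the shell and the picture viewer there is one more tool, called after ">>>" as name([rows], argument=value, ...), one row to a line, values as JSON. servo_tool: Moves the arm, as the interface text tells. Its arguments: {"type":"object","properties":{"moves":{"type":"array"},"force":{"type":"number"}},"required":["moves"]}

```bash
mkdir -p pics; cat > h.py <<'E'
import numpy as np, cv2
from workcell import *
def w(cam,p):
    c=calibration(cam); return np.array(c["R"]).T@(np.array(p)-np.array(c["t"]))
def cloud(cam,d):
    c=calibration(cam);K=np.array(c["camera_matrix"]);v,u=np.mgrid[:384,:512]
    P=np.stack([(u-K[0,2])/K[0,0]*d,(v-K[1,2])/K[1,1]*d,d],-1)
    return (P-np.array(c["t"]))@np.array(c["R"])
def px(cam,X):
    c=calibration(cam);q=np.array(c["camera_matrix"])@(np.array(c["R"])@X+np.array(c["t"]));return (q[:2]/q[2]).round()
def save(cam,n):
    im,d=camera(cam);cv2.imwrite(f"pics/{n}.png",im[:,:,::-1]);np.save(f"pics/{n}.npy",d);return im,d
E
python3 - <<'E'
from h import *
ims=[]
for cam in("top","side"):
    im,d=save(cam,cam+"0");ims.append(im)
    for n in("brush","narrow","wide","tray"):
        for r in mark_of(n,cam):
            X=w(cam,r["xyz"]);print(cam,n,round(r["score"],2),X.round(3),px(cam,X))
print(get_obs(),grasp_offset)
E
```

```text
top brush 0.91 [ 0.493 -0.339  0.018] [423. 216.]
top brush 0.17 [ 0.668 -0.079  0.003] [288. 136.]
top narrow 0.89 [ 0.667 -0.078  0.002] [288. 136.]
top wide 0.89 [0.625 0.065 0.003] [219. 158.]
top wide 0.88 [ 0.515 -0.109 -0.002] [305. 209.]
top wide 0.82 [0.48  0.016 0.002] [244. 227.]
top tray 0.83 [0.567 0.302 0.013] [104. 188.]
side brush 0.92 [ 0.496 -0.346  0.015] [337. 334.]
side narrow 0.64 [ 0.67  -0.077 -0.002] [311. 209.]
side wide 0.87 [ 0.511 -0.108  0.   ] [266. 250.]
side wide 0.72 [0.623 0.06  0.001] [261. 184.]
side wide 0.7 [0.483 0.016 0.003] [225. 220.]
side wide 0.66 [ 0.67  -0.079  0.   ] [312. 209.]
side tray 0.65 [0.567 0.301 0.004] [194. 142.]
{'time': 0.5, 'q': array([ 7.11603911e+01,  4.97926056e+00,  1.00763456e+01,  9.50983240e+01,
       -1.06593135e-03,  8.99992946e+01]), 'qd': array([-0.05776613,  0.03340196, -0.04016399, -0.03705803,  0.08633075,
       -0.01490757]), 'joint_efforts': array([ 8.51536643e-04, -5.19650388e+01,  4.64539325e+01,  1.98657719e-03,
        3.75076286e-05, -1.10740370e-05]), 'ee_pos': array([0.17760928, 0.52052757, 0.23126394]), 'tcp_rot': array([-1.79998761e+02,  1.06591610e-03,  1.61161096e+02]), 'wrist_force': array([-0.37744975, -0.33251715, -0.38895216]), 'torque': array([ 0.02687604, -0.00897878, -0.01188343]), 'grasp_force': 0.0, 'opening': 0.08531657259735921} 0.0187
```

View pics/top0.png

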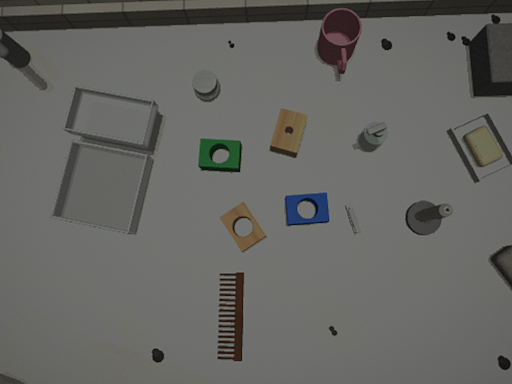

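View pics/side0.png

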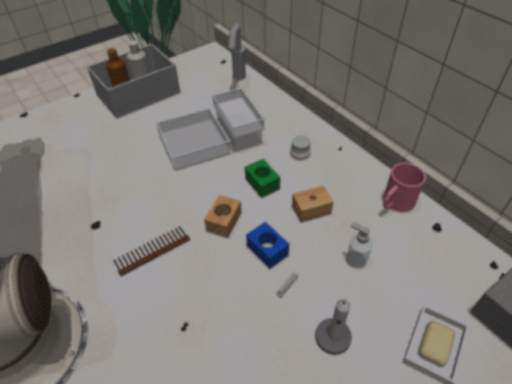

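Candidates in the top picture: wood block (289,131) with a small hole = narrow; wood block (243,227) with a large hole = wide; the green (220,155) and blue (307,209) blocks are look-alikes. The brush stands on the grey charger (424,217); tray centre is near (104,188), with the tier at about (112,118). Next I'll confirm in a crop and measure.

```bash
cat > meas.py <<'E'
from h import *
def block(cam,mask,P):
    Q=P[mask]; Q=Q[(abs(Q[:,2]-.045)<.006)]
    r=cv2.minAreaRect((Q[:,:2]*1000).astype(np.float32)); return r,len(Q),np.median(Q[:,2])
E
python3 - <<'E'
from meas import *
for cam in("top","side"):
    im,d=camera(cam);P=cloud(cam,d)
    for n in("narrow","wide"):
        for r in cut_out(n,cam):
            m=r["mask"];c=im[m].mean(0).round();ys,xs=np.where(m)
            print(cam,n,round(r["score"],2),c,xs.mean().round(),ys.mean().round(),block(cam,m,P))
    m=cut_out("brush",cam)[0]["mask"];Q=P[m]
    for lo,hi in((.02,.05),(.05,.08),(.08,.115),(.115,.125),(.125,.15)):
        S=Q[(Q[:,2]>lo)&(Q[:,2]<hi)]
        if len(S):print(cam,"brush",lo,len(S),S.mean(0).round(4),S.min(0).round(4),S.max(0).round(4))
    T=P[(P[...,0]>.42)&(P[...,0]<.78)&(P[...,1]>.15)&(P[...,1]<.46)]
    for lo,hi in((.035,.055),(.075,.095)):
        S=T[(T[:,2]>lo)&(T[:,2]<hi)]; print(cam,"tray",lo,len(S),cv2.minAreaRect((S[:,:2]*1000).astype(np.float32)))
    if cam=="top": cv2.imwrite("pics/crop.png",cv2.resize(im[95:265,180:340,::-1],None,fx=3.4,fy=3.4,interpolation=cv2.INTER_CUBIC))
E
```

```text
top narrow 0.78 [105.  87.  60.] 288.0 132.0 (((668.738525390625, -77.82548522949219), (55.77577209472656, 80.5422592163086), 73.33177185058594), 1059, np.float64(0.04684851367748315))
top wide 0.76 [31. 74. 39.] 220.0 154.0 (((626.2552490234375, 61.015892028808594), (79.7994613647461, 57.19630813598633), 85.3614501953125), 832, np.float64(0.04669429794865744))
top wide 0.67 [35. 56. 98.] 307.0 208.0 (((512.5726928710938, -108.70559692382812), (56.23487091064453, 80.09241485595703), 2.9215879440307617), 892, np.float64(0.04680238950883178))
top wide 0.58 [108.  88.  61.] 241.0 226.0 (((480.5959167480469, 17.266590118408203), (80.3983154296875, 55.611480712890625), 31.757902145385742), 826, np.float64(0.0468559134769082))
top brush 0.02 66 [ 0.4941 -0.3318  0.0359] [ 0.4845 -0.3413  0.0204] [ 0.5083 -0.3279  0.0499]
top brush 0.05 77 [ 0.4941 -0.3323  0.0661] [ 0.4842 -0.3445  0.0505] [ 0.5077 -0.3285  0.0799]
top brush 0.08 99 [ 0.4941 -0.3323  0.0982] [ 0.4837 -0.3446  0.0801] [ 0.5077 -0.3283  0.1146]
top brush 0.115 52 [ 0.4949 -0.3351  0.1218] [ 0.4846 -0.3515  0.1164] [ 0.5075 -
[... 1118 characters left out ...]
3481  0.0364] [ 0.483  -0.3548  0.021 ] [ 0.5004 -0.3333  0.0494]
side brush 0.05 103 [ 0.4876 -0.3474  0.0652] [ 0.4822 -0.3549  0.0501] [ 0.5019 -0.3331  0.0797]
side brush 0.08 130 [ 0.4874 -0.3482  0.0972] [ 0.4822 -0.3552  0.0804] [ 0.4991 -0.3339  0.1147]
side brush 0.115 63 [ 0.4887 -0.3475  0.1212] [ 0.4827 -0.3546  0.1156] [ 0.5017 -0.3332  0.1249]
side brush 0.125 94 [ 0.4929 -0.344   0.1296] [ 0.4852 -0.3522  0.125 ] [ 0.5038 -0.3337  0.1445]
side tray 0.035 1293 ((612.7523803710938, 284.74224853515625), (167.70533752441406, 259.3652648925781), 77.58273315429688)
side tray 0.075 479 ((696.2888793945312, 266.1163635253906), (164.1559600830078, 91.30524444580078), 77.42450714111328)
```

View pics/crop.png

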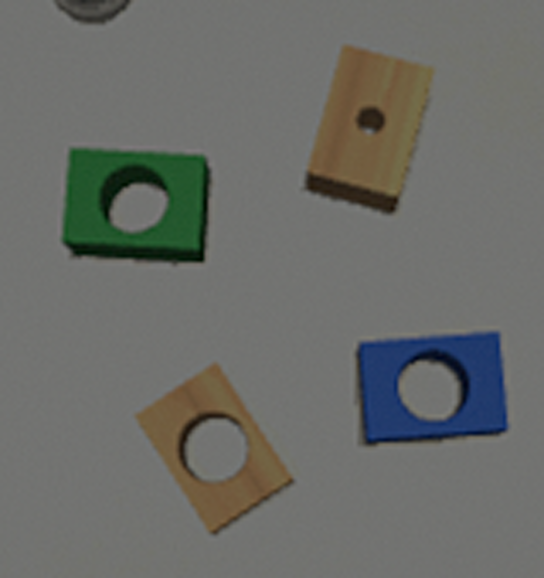

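The crop confirms it: the wood block with the small hole (crop 371,119) is narrow, and the wood block with the big hole (crop 215,447) is wide. 

Both cameras, averaged:
- **brush:** (0.495, -0.342)
- **narrow:** (0.668, -0.0795), yaw -17°
- **wide:** (0.480, 0.016)
- **tray:** (0.565, 0.2975), x at -12.7°

The sizes match the description.

Move over the brush.

>>> servo_tool([
  [[0,0,0],[-0.024,-0.0297,0],100],
  [[0,0,0],[-0.024,-0.0297,0],100],
  [[0,0,0],[-0.024,-0.0297,0],100],
  [[0,0,0],[-0.024,-0.0297,0],100],
  [[0,0,0],[-0.024,-0.0297,0],100],
  [[0,0,0],[-0.024,-0.0297,0],100],
  [[0,0,0],[-0.024,-0.0297,0],100],
  [[0,0,0],[-0.024,-0.0297,0],100],
  [[0,0,0],[-0.024,-0.0297,0],100],
  [[0,0,0],[-0.024,-0.0297,0],100],
  [[0,0,0],[-0.024,-0.0297,0],100],
  [[0,0,0],[-0.024,-0.0297,0],100],
])

```text
time: 2.1
ee_pos: [0.3353, 0.0887, 0.2315]
tcp_rot: [180.0, 0.0, 161.2]
wrist_force: [1.2, 0.9, 0.3]
opening: 0.0855
grasp_force: 0.0
```

>>> servo_tool([
  [[0,0,0],[-0.024,-0.0297,0],100],
  [[0,0,0],[-0.024,-0.0297,0],100],
  [[0,0,0],[-0.024,-0.0297,0],100],
  [[0,0,0],[-0.024,-0.0297,0],100],
  [[0,0,0],[-0.024,-0.0297,0],100],
  [[0,0,0],[-0.024,-0.0297,0],100],
  [[0,0,0],[-0.024,-0.0297,0],100],
  [[0,0,0],[-0.024,-0.0297,0],100],
  [[0,0,0],[-0.024,-0.0297,0],100],
  [[0,0,0],[-0.024,-0.0297,0],100],
  [[0,0,0],[-0.024,-0.0297,0],100],
  [[0,0,0],[0,0,0],100],
])

```text
time: 3.3
ee_pos: [0.4801, -0.3076, 0.2293]
tcp_rot: [-180.0, -0.1, 161.0]
wrist_force: [-0.4, 0.3, -0.7]
opening: 0.0849
grasp_force: 0.0
```

>>> servo_tool([
  [[0,0,0],[-0.0126,-0.0139,0],100],
  [[0,0,0],[-0.0126,-0.0139,0],100],
  [[0,0,0],[0,0,0.01],100],
  [[0,0,0],[0,0,0.02],100],
  [[0,0,0],[0,0,0.02],100],
  [[0,0,0],[0,0,0.02],100],
  [[0,0,0],[0,0,0.02],100],
  [[0,0,0],[0,0,0.02],100],
  [[0,0,0],[0,0,0.015],100],
  [[0,0,0],[0,0,0.01],100],
  [[0,0,0],[0,0,0.007],100],
  [[0,0,0],[0,0,0],100],
])

```text
time: 4.5
ee_pos: [0.4941, -0.3384, 0.0887]
tcp_rot: [180.0, -0.0, 161.2]
wrist_force: [-0.5, -1.4, -0.3]
opening: 0.0853
grasp_force: 0.0
```

```bash
python3 - <<'E'
from h import *
a,_=save("top","a");b,_=save("side","b")
cv2.imwrite("pics/ab.png",np.hstack([cv2.resize(a[140:290,340:490],(400,400)),cv2.resize(b[230:380,260:410],(400,400))])[:,:,::-1])
o=get_obs();print(o["ee_pos"],o["q"].round(1))
E
```

```text
[ 0.4945485  -0.33876796  0.08994181] [-34.4  11.2   1.4  80.1   0.  -15.6]
```

View pics/ab.png

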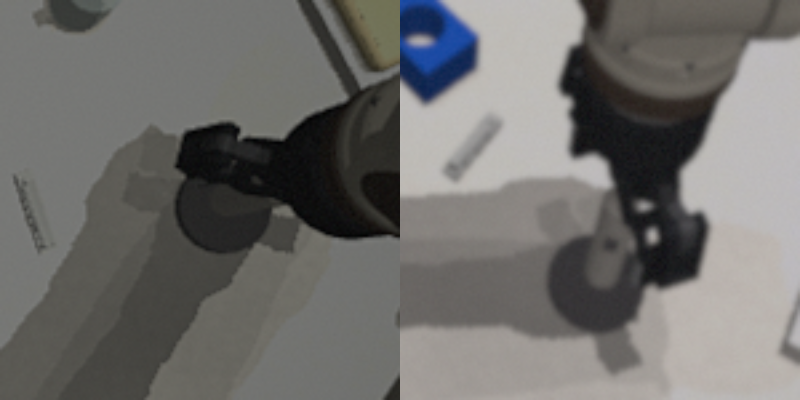

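```bash
python3 - <<'E'
from h import *
T=np.array([.4945,-.3388,.09]);y=np.array([.3228,.9465,0])
for n,X in dict(tcp=T,p=T+y*.05+[0,0,.015],m=T-y*.05+[0,0,.015],foot=np.array([.495,-.342,.014]),top=np.array([.495,-.342,.142])).items():
    print(n,(px("top",X)-[340,140])*8/3,(px("side",X)-[260,230])*8/3+[400,0])
im=cv2.imread("pics/b.png");d=np.load("pics/b.npy");P=cloud("side",d)
for (u,v) in((690,255),(655,210),(575,130),(605,240),(610,200),(570,80)):
    r,c=int(230+v*3/8),int(260+(u-400)*3/8);print(u,v,P[r,c].round(3))
P=cloud("top",np.load("pics/a.npy"))
for (u,v) in((205,150),(255,175),(235,200),(240,145)): print(u,v,P[int(140+v*3/8),int(340+u*3/8)].round(3))
E
```

```text
tcp [256. 192.] [608.         221.33333333]
p [192. 168.] [581.33333333 144.        ]
m [341.33333333 213.33333333] [645.33333333 280.        ]
foot [224. 200.] [600. 272.]
top [293.33333333 184.        ] [624.         186.66666667]
690 255 [ 0.474 -0.406  0.184]
655 210 [ 0.487 -0.37   0.166]
575 130 [ 0.499 -0.292  0.139]
605 240 [ 0.484 -0.345  0.084]
610 200 [ 0.488 -0.338  0.126]
570 80 [ 0.504 -0.276  0.172]
205 150 [ 0.512 -0.269  0.194]
255 175 [ 0.508 -0.34   0.083]
235 200 [ 0.491 -0.331  0.068]
240 145 [ 0.514 -0.287  0.205]
```

>>> servo_tool([
  [[0,0,0],[-0.001,-0.0025,0.002],100],
  [[0,0,0],[0,0,0],60],
  [[0,0,0],[0,0,0],45],
  [[0,0,0],[0,0,0],35],
  [[0,0,0],[0,0,0],25],
  [[0,0,0],[0,0,0],20],
  [[0,0,0],[0,0,0],20],
  [[0,0,0],[0,0,0],15],
  [[0,0,0],[0,0,0],10],
  [[0,0,0],[0,0,0],10],
], force=40)

```text
time: 5.6
ee_pos: [0.4946, -0.3414, 0.0875]
tcp_rot: [-180.0, 0.0, 161.2]
wrist_force: [-0.0, 0.1, 2.9]
opening: 0.0231
grasp_force: 39.4
```

>>> servo_tool([
  [[0,0,0],[0,0,-0.008],10],
  [[0,0,0],[0,0,-0.02],10],
  [[0,0,0],[0,0,-0.025],10],
  [[0,0,0],[0,0,-0.03],10],
  [[0,0,0],[0,0,-0.03],10],
  [[0,0,0],[0,0,-0.02],10],
  [[0,0,0],[-0.004,0.015,0],10],
  [[0,0,0],[-0.007,0.026,0],10],
  [[0,0,0],[-0.007,0.026,0],10],
  [[0,0,0],[-0.007,0.026,0],10],
  [[0,0,0],[-0.007,0.026,0],10],
  [[0,0,0],[-0.007,0.026,0],10],
])

```text
time: 6.8
ee_pos: [0.5787, -0.2147, 0.2189]
tcp_rot: [180.0, -0.1, 161.2]
wrist_force: [0.1, -0.1, -1.1]
opening: 0.0231
grasp_force: 39.3
```

>>> servo_tool([
  [[0,0,0],[-0.007,0.026,0],10],
  [[0,0,0],[-0.007,0.026,0],10],
  [[0,0,0],[-0.007,0.026,0],10],
  [[0,0,0],[-0.007,0.026,0],10],
  [[0,0,0],[-0.007,0.026,0],10],
  [[0,0,0],[-0.005,0.018,0],10],
  [[0,0,0],[-0.003,0.01,0],10],
  [[0,0,0],[0,0,0],10],
  [[0,0,0],[0,0,0],10],
])

```text
time: 7.7
ee_pos: [0.6696, -0.0815, 0.2201]
tcp_rot: [-180.0, -0.0, 161.2]
wrist_force: [0.1, 0.1, 0.2]
opening: 0.023
grasp_force: 39.3
```

```bash
python3 - <<'E'
from h import *
a,_=save("top","c");b,db=save("side","d")
o=get_obs();print(o["ee_pos"],o["tcp_rot"],o["q"].round(1),o["wrist_force"],o["opening"])
for cam in("top","side"):
    for n in("brush","narrow"):
        for r in mark_of(n,cam)[:2]: print(cam,n,round(r["score"],2),w(cam,r["xyz"]).round(3))
    m=cut_out("brush",cam)
    if m:
        P=cloud(cam,np.load("pics/%s.npy"%("c" if cam=="top" else "d")));Q=P[m[0]["mask"]]
        for z in np.arange(.14,.26,.02):
            S=Q[abs(Q[:,2]-z)<.01]
            if len(S)>8: print(cam,z.round(2),S.min(0).round(4),S.max(0).round(4),np.median(S,0).round(4))
cv2.imwrite("pics/cd.png",np.hstack([cv2.resize(a[60:210,220:370],(400,400)),cv2.resize(b[100:250,240:390],(400,400))])[:,:,::-1])
E
```

```text
[ 0.66949081 -0.08199923  0.22046198] [-1.79989253e+02  3.62042827e-03  1.61099565e+02] [-7.  23.1 30.6 97.5 -0.  11.9] [ 0.02764214 -0.9586792  -0.67150836] 0.02259483464926827
side narrow 0.73 [ 0.669 -0.074 -0.   ]
side narrow 0.33 [0.483 0.021 0.001]
side 0.16 [ 0.6568 -0.0953  0.1504] [ 0.6773 -0.0751  0.1699] [ 0.6623 -0.0915  0.1609]
side 0.18 [ 0.6581 -0.0962  0.1702] [ 0.6774 -0.0743  0.19  ] [ 0.6624 -0.0909  0.1807]
side 0.2 [ 0.6575 -0.0953  0.1903] [ 0.6771 -0.0735  0.2099] [ 0.6623 -0.0907  0.1994]
side 0.22 [ 0.6517 -0.0978  0.2103] [ 0.6694 -0.0748  0.2291] [ 0.659  -0.0871  0.216 ]
side 0.24 [ 0.6543 -0.0909  0.2303] [ 0.6678 -0.0687  0.2497] [ 0.6591 -0.082   0.2394]
```

View pics/cd.png

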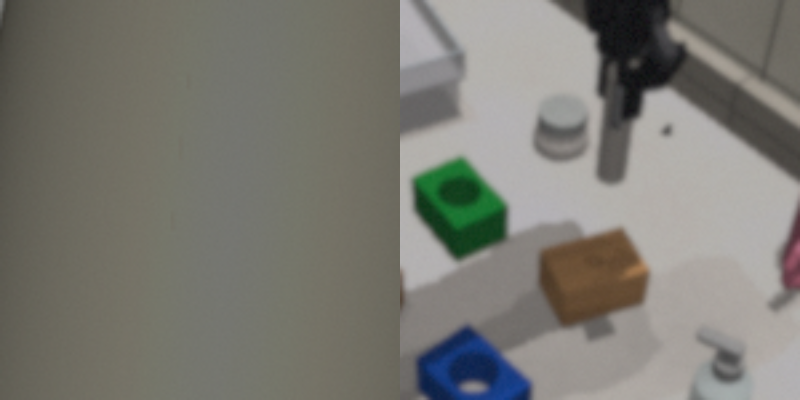

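The side view shows the brush upright and clear above narrow. The relative offset to the hole is about (-2, +2.5) mm.

>>> servo_tool([
  [[0,0,0],[0.0027,0.0018,0],10],
  [[0,0,0],[0,0,0.015],10],
  [[0,0,0],[0,0,0.025],10],
  [[0,0,0],[0,0,0.025],10],
  [[0,0,0],[0,0,0.015],10],
  [[0,0,0],[0,0,0.01],10],
  [[0,0,0],[0,0,0.005],10],
  [[0,0,0],[0,0,0],10],
  [[0,0,0],[0,0,0.002],10],
  [[0,0,0],[0,0,0],10],
])

```text
time: 9.1
ee_pos: [0.6683, -0.0785, 0.124]
tcp_rot: [180.0, 0.1, 161.2]
wrist_force: [0.1, -0.3, -1.1]
opening: 0.0231
grasp_force: 39.3
```

>>> servo_tool([
  [[0,0,0],[0,0,0.002],10],
  [[0,0,0],[0,0,0],10],
  [[0,0,0],[0,0,0.001],10],
  [[0,0,0],[0,0,0],10],
])

```text
time: 9.5
ee_pos: [0.6679, -0.0785, 0.1202]
tcp_rot: [-180.0, -0.0, 161.2]
wrist_force: [-0.5, 1.3, -0.5]
opening: 0.0228
grasp_force: 39.3
```

```bash
python3 - <<'E'
from meas import *
b,d=save("side","e");P=cloud("side",d)
o=get_obs();print(o["ee_pos"],o["wrist_force"])
m=cut_out("brush","side")
if m:
    Q=P[m[0]["mask"]];S=Q[(Q[:,2]>.06)&(Q[:,2]<.12)];print(S.min(0),S.max(0),np.median(S,0),Q[:,2].min())
m=cut_out("narrow","side")
if m: print(block("side",m[0]["mask"],P))
cv2.imwrite("pics/e2.png",cv2.resize(b[140:240,250:380,::-1],(780,600),interpolation=cv2.INTER_CUBIC))
E
```

```text
[ 0.66793225 -0.07848736  0.1202417 ] [ 0.06280999  0.17114493 -1.29992753]
[ 0.65515246 -0.09289972  0.0602752 ] [ 0.67577819 -0.07059149  0.11996348] [ 0.65975238 -0.0871657   0.08825542] -0.0012895938635969003
(((667.6170654296875, -79.96295166015625), (60.07756805419922, 81.63189697265625), 73.35015106201172), 558, np.float64(0.04502047196711768))
```

View pics/e2.png

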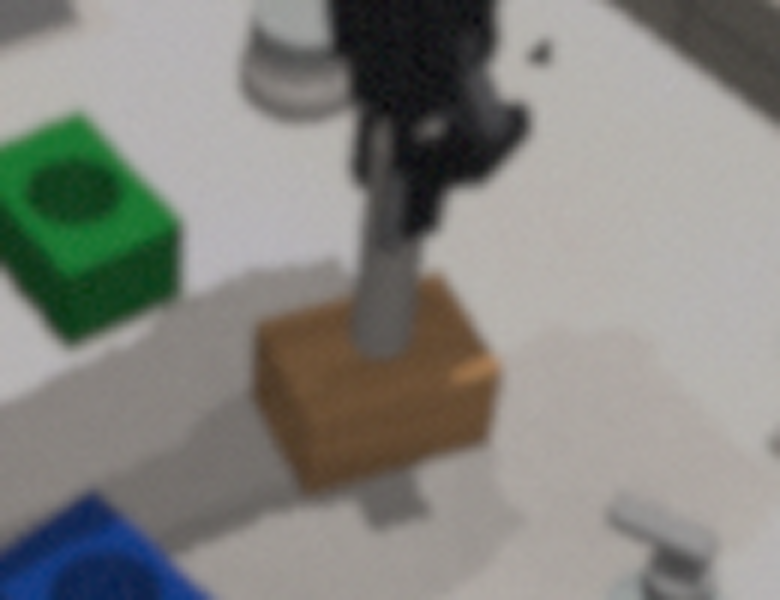

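The brush is upright, with its foot at crop (382,350), centred over narrow's top. Now I'll touch down.

>>> servo_tool([
  [[0,0,0],[0,0,0.001],10],
  [[0,0,0],[0,0,0],10],
  [[0,0,0],[0,0,0.001],10],
  [[0,0,0],[0,0,0],10],
  [[0,0,0],[0,0,0],10],
])

```text
time: 10.15
ee_pos: [0.668, -0.0785, 0.1185]
tcp_rot: [180.0, 0.0, 161.2]
wrist_force: [0.7, 0.2, 0.4]
opening: 0.0232
grasp_force: 39.4
```

>>> servo_tool([
  [[0,0,0],[0,0,0.001],10],
  [[0,0,0],[0,0,0],10],
  [[0,0,0],[0,0,0],10],
])

```text
time: 10.45
ee_pos: [0.6682, -0.0785, 0.1184]
tcp_rot: [180.0, 0.1, 161.2]
wrist_force: [-1.4, -0.8, 6.2]
opening: 0.0233
grasp_force: 40.1
```

>>> servo_tool([
  [[0,0,0],[0,0,0.0007],10],
  [[0,0,0],[0,0,0],10],
  [[0,0,0],[0,0,0],10],
  [[0,0,0],[0,0,0],10],
  [[0,0,0],[0,0,0],10],
])

```text
time: 10.95
ee_pos: [0.6683, -0.0786, 0.1184]
tcp_rot: [180.0, 0.1, 161.2]
wrist_force: [-2.8, -0.3, 8.9]
opening: 0.0234
grasp_force: 40.5
```

Refused: about 9 N on the wood with the foot stopped at the top face. Lift and carry to wide.

>>> servo_tool([
  [[0,0,0],[0,0,-0.006],10],
  [[0,0,0],[0,0,-0.015],10],
  [[0,0,0],[0,0,-0.022],10],
  [[0,0,0],[0,0,-0.022],10],
  [[0,0,0],[0.015,0.002,0],10],
  [[0,0,0],[0.025,0.0035,0],10],
  [[0,0,0],[0.027,0.004,0],10],
  [[0,0,0],[0.027,0.004,0],10],
  [[0,0,0],[0.027,0.004,0],10],
  [[0,0,0],[0.027,0.004,0],10],
  [[0,0,0],[0.025,0.0035,0],10],
  [[0,0,0],[0.02,0.0025,0],10],
])

```text
time: 12.15
ee_pos: [0.4931, 0.0104, 0.1827]
tcp_rot: [180.0, 0.0, 161.2]
wrist_force: [0.2, -0.2, -1.3]
opening: 0.0231
grasp_force: 39.3
```

>>> servo_tool([
  [[0,0,0],[0.0157,0.0022,0],10],
  [[0,0,0],[0,0,0],10],
  [[0,0,0],[0,0,0],10],
  [[0,0,0],[0,0,0],10],
])

```text
time: 12.55
ee_pos: [0.4807, 0.0168, 0.1819]
tcp_rot: [180.0, 0.0, 161.1]
wrist_force: [0.4, 0.2, -1.0]
opening: 0.0232
grasp_force: 39.3
```

```bash
python3 - <<'E'
from meas import *
b,d=save("side","f");P=cloud("side",d)
o=get_obs();print(o["ee_pos"],o["wrist_force"])
m=cut_out("brush","side")
if m:
    Q=P[m[0]["mask"]]
    for z in(.12,.14,.16,.18):
        S=Q[abs(Q[:,2]-z)<.01]
        if len(S): print(z,S.min(0).round(4),S.max(0).round(4))
for r in cut_out("wide","side"): print(b[r["mask"]].mean(0).round(),block("side",r["mask"],P))
for r in cut_out("narrow","side"): print("narrow",block("side",r["mask"],P))
cv2.imwrite("pics/f2.png",cv2.resize(b[130:255,160:320,::-1],(768,600),interpolation=cv2.INTER_CUBIC))
E
```

```text
[0.48061732 0.01672668 0.18164824] [ 0.34458305  0.05789427 -0.88323446]
[94. 73. 54.] (((479.5286560058594, 14.479652404785156), (82.84490203857422, 57.61137771606445), 31.761137008666992), 580, np.float64(0.04498823451762636))
[ 33.  58. 111.] (((511.43597412109375, -110.97810363769531), (58.2811393737793, 82.24976348876953), 2.7332749366760254), 675, np.float64(0.04518732624125979))
narrow (((667.3134765625, -79.46183776855469), (61.24706268310547, 80.91429901123047), 72.27552032470703), 660, np.float64(0.04498412776746194))
```

View pics/f2.png

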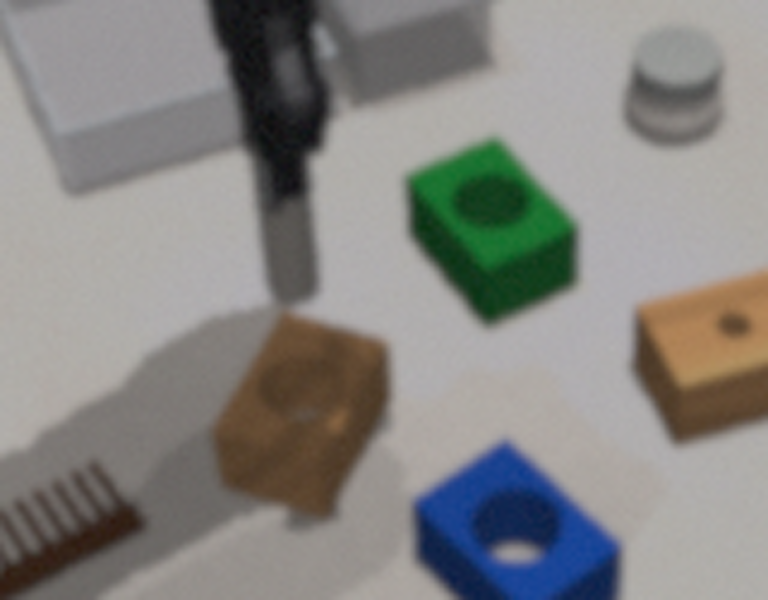

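The brush is upright above wide's hole (crop 302,385), which is clear underneath. Lowering.

>>> servo_tool([
  [[0,0,0],[0,0,0.015],10],
  [[0,0,0],[0,0,0.025],10],
  [[0,0,0],[0,0,0.015],10],
  [[0,0,0],[0,0,0.015],10],
  [[0,0,0],[0,0,0.015],10],
  [[0,0,0],[0,0,0.01],10],
  [[0,0,0],[0,0,0.006],10],
  [[0,0,0],[0,0,0.003],10],
  [[0,0,0],[0,0,0],10],
  [[0,0,0],[0,0,0],10],
])

```text
time: 13.75
ee_pos: [0.4803, 0.017, 0.0782]
tcp_rot: [180.0, 0.0, 161.2]
wrist_force: [0.1, -0.3, -1.7]
opening: 0.0226
grasp_force: 39.3
```

>>> servo_tool([
  [[0,0,0],[0,0,0.002],10],
  [[0,0,0],[0,0,0],10],
  [[0,0,0],[0,0,0.001],10],
  [[0,0,0],[0,0,0],10],
  [[0,0,0],[0,0,0.001],10],
  [[0,0,0],[0,0,0],10],
  [[0,0,0],[0,0,0],10],
])

```text
time: 14.45
ee_pos: [0.48, 0.017, 0.0735]
tcp_rot: [-180.0, -0.0, 161.2]
wrist_force: [0.1, 0.5, -1.2]
opening: 0.0234
grasp_force: 39.4
```

>>> servo_tool([
  [[0,0,0],[0,0,0.001],10],
  [[0,0,0],[0,0,0],10],
  [[0,0,0],[0,0,0],10],
])

```text
time: 14.75
ee_pos: [0.4803, 0.017, 0.0734]
tcp_rot: [180.0, 0.1, 161.2]
wrist_force: [-2.4, -0.9, 5.2]
opening: 0.0227
grasp_force: 40.0
```

The foot is down on the ledge. Release gradually, then go straight up.

>>> servo_tool([
  [[0,0,0],[0,0,-0.0005],10],
  [[0,0,0],[0,0,0],32],
  [[0,0,0],[0,0,0],40],
  [[0,0,0],[0,0,0],60],
  [[0,0,0],[0,0,0],80],
  [[0,0,0],[0,0,0],100],
  [[0,0,0],[0,0,0],100],
  [[0,0,0],[0,0,-0.01],100],
  [[0,0,0],[0,0,-0.02],100],
  [[0,0,0],[0,0,-0.03],100],
  [[0,0,0],[0,0,-0.03],100],
  [[0,0,0],[0,0,-0.03],100],
])

```text
time: 15.95
ee_pos: [0.4799, 0.017, 0.1951]
tcp_rot: [180.0, 0.0, 161.2]
wrist_force: [1.4, -0.0, -0.1]
opening: 0.0854
grasp_force: 0.0
```

>>> servo_tool([
  [[0,0,0],[-0.01,-0.002,-0.015],100],
  [[0,0,0],[-0.025,-0.0035,0],100],
  [[0,0,0],[-0.03,-0.0045,0],100],
  [[0,0,0],[-0.03,-0.0045,0],100],
  [[0,0,0],[-0.03,-0.0045,0],100],
  [[0,0,0],[-0.03,-0.0045,0],100],
  [[0,0,0],[-0.025,-0.0035,0],100],
  [[0,0,0],[-0.02,-0.0025,0],100],
  [[0,0,0],[-0.009,-0.001,0],100],
  [[0,0,-2],[0,0,0],100],
  [[0,0,0],[0,0,0],100],
])

```text
time: 17.05
ee_pos: [0.6681, -0.0795, 0.2083]
tcp_rot: [-180.0, -0.0, 163.2]
wrist_force: [-0.2, 0.8, -0.1]
opening: 0.0854
grasp_force: 0.0
```

```bash
python3 - <<'E'
from meas import *
b,d=save("side","g");P=cloud("side",d)
o=get_obs();print(o["ee_pos"],o["tcp_rot"],o["q"].round(1))
m=cut_out("brush","side")
if m:
    Q=P[m[0]["mask"]]
    for z in(.06,.08,.1,.12):
        S=Q[abs(Q[:,2]-z)<.01]
        if len(S): print(z,S.min(0).round(4),S.max(0).round(4))
    print(Q[:,2].max())
for r in cut_out("narrow","side"): print("narrow",r["score"],block("side",r["mask"],P))
cv2.imwrite("pics/g2.png",b[100:300,150:400,::-1])
E
```

```text
[ 0.66799866 -0.07939206  0.20844818] [1.79998473e+02 4.06251233e-03 1.63123554e+02] [-6.8 22.4 28.4 95.9  0.  10.1]
0.06 [0.469  0.0026 0.0504] [0.4881 0.0147 0.0697]
0.08 [0.4684 0.0021 0.0703] [0.4856 0.0143 0.0897]
0.1 [0.4688 0.0012 0.0902] [0.4856 0.0141 0.1099]
0.12 [0.4697 0.0035 0.1102] [0.4898 0.0189 0.1265]
0.7838051897126478
narrow 0.68 (((667.283203125, -80.29875946044922), (59.48872756958008, 82.21497344970703), 73.8022689819336), 668, np.float64(0.04510541720454068))
```

View pics/g2.png

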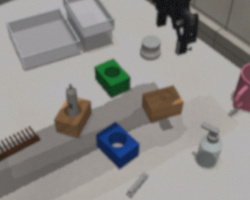

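The brush stands upright in wide (crop 72,100). Descend on narrow.

>>> servo_tool([
  [[0,0,0],[0,0,0.02],100],
  [[0,0,0],[0,0,0.03],100],
  [[0,0,0],[0,0,0.03],100],
  [[0,0,0],[0,0,0.03],100],
  [[0,0,0],[0,0,0.025],100],
  [[0,0,0],[0,0,0.02],100],
  [[0,0,0],[0,0,0.02],100],
  [[0,0,0],[0,0,0.015],100],
  [[0,0,0],[0,0,0.008],100],
  [[0,0,0],[0,0,0.004],100],
  [[0,0,0],[0,0,0],100],
  [[0,0,0],[0,0,0],100],
])

```text
time: 18.4
ee_pos: [0.6685, -0.0794, 0.0071]
tcp_rot: [180.0, 0.1, 163.2]
wrist_force: [0.2, -0.4, -0.2]
opening: 0.0854
grasp_force: 0.0
```

>>> servo_tool([
  [[0,0,0],[0,0,0],80],
  [[0,0,0],[0,0,0],70],
  [[0,0,0],[0,0,0],60],
  [[0,0,0],[0,0,0],50],
  [[0,0,0],[0,0,0],45],
  [[0,0,0],[0,0,0],40],
  [[0,0,0],[0,0,0],40],
], force=40)

```text
time: 19.1
ee_pos: [0.6683, -0.0794, 0.0068]
tcp_rot: [180.0, 0.1, 163.2]
wrist_force: [0.1, -0.0, 4.7]
opening: 0.0556
grasp_force: 43.6
```

>>> servo_tool([
  [[0,0,0],[0,0,-0.006],40],
  [[0,0,0],[0,0,-0.015],40],
  [[0,0,0],[0,0,-0.025],40],
  [[0,0,0],[0,0,-0.035],40],
  [[0,0,0],[0,0,-0.035],40],
  [[0,0,0],[0,0,-0.025],40],
  [[0,0,0],[0,0,-0.014],40],
  [[0,0,0],[0.0076,0.0111,0],40],
  [[0,0,0],[0.015,0.024,0],40],
  [[0,0,0],[0.018,0.029,0],40],
  [[0,0,0],[0.018,0.029,0],40],
  [[0,0,0],[0.018,0.029,0],40],
])

```text
time: 20.3
ee_pos: [0.6284, 0.0616, 0.159]
tcp_rot: [-179.9, -0.2, 163.2]
wrist_force: [0.4, 0.1, -1.7]
opening: 0.0553
grasp_force: 43.2
```

>>> servo_tool([
  [[0,0,0],[0.018,0.029,0],40],
  [[0,0,0],[0.018,0.029,0],40],
  [[0,0,0],[0.018,0.029,0],40],
  [[0,0,0],[0.018,0.029,0],40],
  [[0,0,0],[0.018,0.029,0],40],
  [[0,0,0],[0.017,0.027,0],40],
  [[0,0,0],[0.015,0.024,0],40],
  [[0,0,0],[0.009,0.013,0],40],
  [[0,0,-4],[0,0,0],40],
  [[0,0,0],[0,0,0],40],
  [[0,0,0],[0,0,0],40],
])

```text
time: 21.4
ee_pos: [0.5649, 0.2973, 0.1603]
tcp_rot: [-180.0, -0.0, 167.0]
wrist_force: [0.5, -0.7, -1.7]
opening: 0.0558
grasp_force: 43.2
```

```bash
python3 - <<'E'
from meas import *
b,d=save("side","i");P=cloud("side",d);save("top","j")
o=get_obs();print(o["ee_pos"],o["tcp_rot"],o["opening"],o["grasp_force"],o["wrist_force"])
for r in cut_out("narrow","side"):
    Q=P[r["mask"]];print(r["score"],b[r["mask"]].mean(0).round(),np.median(Q,0).round(3),Q.min(0).round(3),Q.max(0).round(3))
cv2.imwrite("pics/i2.png",cv2.resize(b[50:200,130:330,::-1],(800,600),interpolation=cv2.INTER_CUBIC))
E
```

```text
[0.56517909 0.29711626 0.16074179] [-1.79975809e+02 -1.95095360e-02  1.67038330e+02] 0.05575782933460668 43.1851851940155 [ 0.07075526 -0.21665623 -1.70703882]
0.84 [94. 74. 56.] [0.543 0.276 0.187] [ 0.183 -0.537 -0.002] [0.684 0.46  0.784]
```

View pics/i2.png

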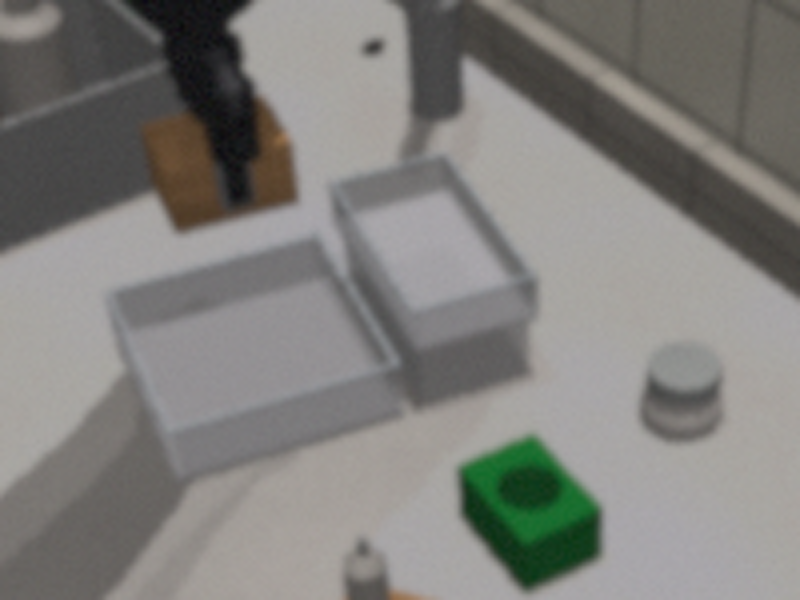

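Narrow is held level above the empty tray (crop 255,350). Lower it in.

>>> servo_tool([
  [[0,0,0],[0,0,0.015],40],
  [[0,0,0],[0,0,0.025],40],
  [[0,0,0],[0,0,0.025],40],
  [[0,0,0],[0,0,0.02],40],
  [[0,0,0],[0,0,0.02],40],
  [[0,0,0],[0,0,0.015],40],
  [[0,0,0],[0,0,0.012],40],
  [[0,0,0],[0,0,0.008],40],
  [[0,0,0],[0,0,0.004],40],
  [[0,0,0],[0,0,0],40],
  [[0,0,0],[0,0,0.001],40],
  [[0,0,0],[0,0,0],40],
])

```text
time: 22.75
ee_pos: [0.5655, 0.2979, 0.0167]
tcp_rot: [180.0, 0.0, 167.2]
wrist_force: [0.7, -0.1, -0.6]
opening: 0.0553
grasp_force: 43.2
```

>>> servo_tool([
  [[0,0,0],[0,0,0.001],40],
  [[0,0,0],[0,0,0],40],
  [[0,0,0],[0,0,0.001],40],
  [[0,0,0],[0,0,0],40],
  [[0,0,0],[0,0,0],40],
])

```text
time: 23.25
ee_pos: [0.5652, 0.2977, 0.014]
tcp_rot: [-180.0, -0.0, 167.2]
wrist_force: [-1.1, -0.8, -1.9]
opening: 0.0561
grasp_force: 43.2
```

>>> servo_tool([
  [[0,0,0],[0,0,0.001],40],
  [[0,0,0],[0,0,0],40],
  [[0,0,0],[0,0,0.001],40],
  [[0,0,0],[0,0,0],40],
  [[0,0,0],[0,0,0],40],
])

```text
time: 23.75
ee_pos: [0.5652, 0.2977, 0.0121]
tcp_rot: [-180.0, -0.0, 167.2]
wrist_force: [-0.6, 0.4, -1.5]
opening: 0.0556
grasp_force: 43.2
```

>>> servo_tool([
  [[0,0,0],[0,0,0.001],40],
  [[0,0,0],[0,0,0],40],
  [[0,0,0],[0,0,0],40],
])

```text
time: 24.05
ee_pos: [0.5653, 0.2978, 0.0118]
tcp_rot: [180.0, 0.0, 167.2]
wrist_force: [-2.7, -1.0, 5.4]
opening: 0.0555
grasp_force: 43.7
```

Down on the floor with 5 N contact. Release, rise and check.

>>> servo_tool([
  [[0,0,0],[0,0,-0.0005],40],
  [[0,0,0],[0,0,0],70],
  [[0,0,0],[0,0,0],80],
  [[0,0,0],[0,0,0],85],
  [[0,0,0],[0,0,0],85],
  [[0,0,0],[0,0,-0.01],85],
  [[0,0,0],[0,0,-0.025],85],
  [[0,0,0],[0,0,-0.035],85],
  [[0,0,0],[0,0,-0.04],85],
  [[0,0,0],[0,0,-0.04],85],
  [[0,0,0],[0,0,-0.04],85],
  [[0,0,0],[0,0,-0.02],85],
])

```text
time: 25.25
ee_pos: [0.5656, 0.298, 0.2267]
tcp_rot: [179.8, 0.2, 167.2]
wrist_force: [1.1, 0.6, 0.5]
opening: 0.0724
grasp_force: 0.0
```

>>> servo_tool([
  [[0,0,0],[0,0,0],85],
  [[0,0,0],[0,0,0],85],
  [[0,0,0],[0,0,0],85],
])

```text
time: 25.55
ee_pos: [0.5648, 0.2975, 0.2203]
tcp_rot: [-179.9, -0.1, 167.2]
wrist_force: [-0.7, 0.1, -0.0]
opening: 0.0725
grasp_force: 0.0
```

```bash
python3 - <<'E'
from meas import *
b,d=save("side","k")
o=get_obs();print(o["time"],o["ee_pos"],o["wrist_force"])
cv2.imwrite("pics/k2.png",cv2.resize(b[80:260,130:370,::-1],(800,600),interpolation=cv2.INTER_CUBIC))
E
```

```text
25.6 [0.56473235 0.29748482 0.22013728] [-0.0181394  -0.10728629 -1.16088364]
```

View pics/k2.png

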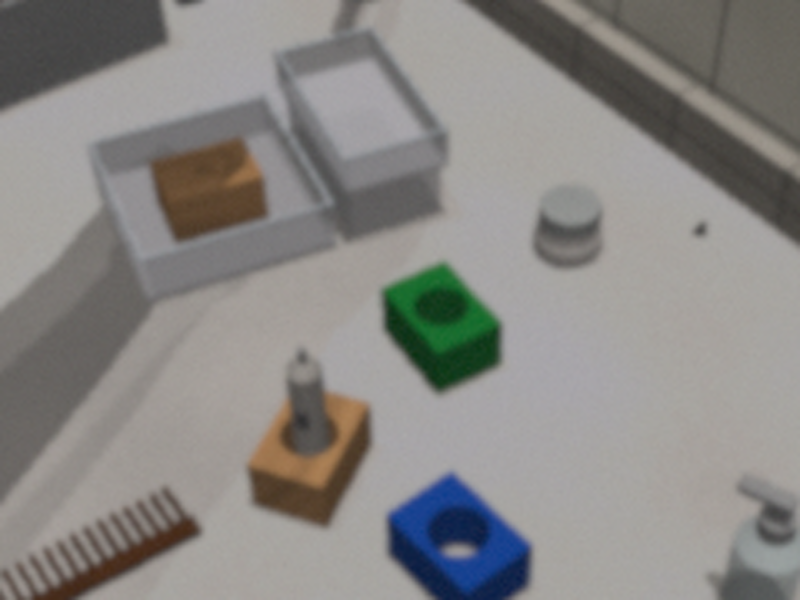

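Narrow lies flat in the tray (210,190), the brush stands upright in wide (305,410), and the look-alikes haven't moved. Handing in.

```bash
python3 -c "
from workcell import *
print(job_done())"
```

```text
the job is handed in; nothing more can be done
None
```

The job is handed in at about 26 s of the 61 s allowed: the small hole refused the brush (about 9 N on the wood), the brush now stands upright on the ledge in the big hole, and the small-hole stand lies flat in the open front tray.

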